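# Fit the thru-axle through a fork in its bench mount

### The job

A bicycle fork lies over its bench mount; pick up the loose thru-axle with the orange knob and slide it from whichever side the tool caddy leaves free through the near fork leg, the mount block and the far leg, until it is fully home and the sprung plunger has dropped into its groove. Then tug the knob straight back with about 15 N for about a second to prove the axle is held, and leave it home and let go. Do not knock over or push aside the loose things on the bench.

Things in the scene. Friction and masses are not known exactly. Their poses are not given: they have to be found in the camera images.
- axle_balance (a point): Balance point of the loose thru-axle, on its axis, where it is best gripped: a bare aluminium shaft 15 mm in diameter, 170 mm long, 0.10 to 0.17 kg, with an orange knob on one end. x runs along the shaft from knob to nose. Knob's shoulder 54 mm behind (-x), nose tip 116 mm ahead. It starts lying on the bench, nose about 1.7 degrees down, this point about 10.4 mm above the bench.
- axle_knob (a point): Centre of the axle's orange, black-ringed knob (cylinder 24 mm in diameter, 30 mm long along the axle), 69 mm behind the balance point, 93 mm behind the groove. Its shoulder, 15 mm ahead of this point, meets the leg's outer face when the axle is home. Same axes as axle_balance. A tug loses up to about 9 N to bore friction before the plunger feels it.
- axle_nose (a point): Tip of the axle's nose, on its axis, 92 mm ahead of the groove. The last 16 mm taper from 15 to 6 mm in diameter. When home the nose sticks 14 mm out of the far leg. Same axes as axle_balance.
- axle_groove (a point): Centre, on the axis, of the groove cut round the shaft: 9 mm wide, 6.6 mm in diameter at its bottom, 78 mm ahead of the knob's shoulder, 24 mm ahead of the balance point. Same axes as axle_balance. It is at bore_mid when the axle is fully home.
- mount: Fixed plywood board carrying an aluminium mount block and a bright green bicycle fork that lies over it, legs pointing away from the robot. Origin on the bench below the middle of the bore; y along the bore (to the left), x along the fork to its crown, z up. Board 12 mm high, x -60 to 510 mm, y -95 to 95 mm; fork legs y 40 to 85 mm each side; highest part (arch, x = 320 mm) 160 mm up.
- bore_mid (a point): Middle of the straight bore, 75 mm above the bench, below the plunger; axes as the mount (y along the bore). Along y the bore, 16.5 mm in diameter throughout, passes the right leg end (-78 to -55 mm), the block (-54 to 54 mm) and the left leg end (55 to 78 mm). Block: x -22 to 22 mm, 53 to 97 mm above the bench. Leg ends: x -23 to 35 mm, 52 to 98 mm. The axle may enter from either side.
- hole_left (a point): Centre of the outer mouth of the hole in the left leg end (mount y = +78 mm); an axle that enters here runs along the mount's -y.
- hole_right (a point): Centre of the outer mouth of the hole in the right leg end (mount y = -78 mm); an axle that enters here runs along the mount's +y.
- plunger: Sprung plunger on top of the block, red knob 21 mm in diameter, top 135.5 mm above the bench. Origin: lower end of its 5 mm pin, in the bore, 78.5 mm above the bench when down. The tapered nose lifts it (3 N spring), it rides 3 to 4 mm up on the shaft and, when the axle is home, drops into the groove and stops it from coming back more than about 2 mm. It need not be touched.
- caddy: Fixed blue tool caddy standing in line with the bore on one side of the mount (left or right) and blocking that side: base 80 mm (x) by 90 mm (y) by 50 mm high, with upright hex keys to 166 mm. Origin under its centre.
- tray: Fixed low steel parts tray with bolts, in line with the bore on the free side: 95 mm (x) by 135 mm (y), 20 mm high. Origin under its centre. The axle passes above it.
- cassette: Loose bystander: stepped steel sprocket cassette lying flat, 110 mm across, 36 mm high. Origin under its centre.
- wrench: Loose bystander: steel spanner, 190 mm long along its x, 8 mm high. Origin at its middle, on the bench.
- screwdriver: Loose bystander: blue-handled screwdriver, 200 mm long along its x, 26 mm high. Origin at its middle, on the bench.
- spray: Loose bystander: upright can with a yellow label and silver top, 52 mm in diameter, 160 mm high. Origin under its centre.
- grease: Loose bystander: upright grease jar with blue lid, 72 mm in diameter, 62 mm high. Origin under its centre.
- hub: Loose bystander: black wheel hub standing on end, 58 mm across its flanges, 110 mm high. Origin under its centre.
- tape: Loose bystander: black roll of rim tape lying flat, 90 mm across, 32 mm high. Origin under its centre.
- pedal: Loose bystander: flat black pedal, 100 by 104 mm, 24 mm high, its spindle sticking out 25 mm along -x. Origin under its centre.
Mind the look-alikes: they are no part of the job. What is shaped like the part that bears axle_balance but purple is not meant.

How it is judged:
On the way, in this order (a step that is already met when the one before it is completed fails the run):
1. the axle is through both legs and the block, fully home, and the plunger has dropped into its groove (distance between axle_groove and bore_mid below 0.005 m and angle between the x axis of axle_groove and the y axis of mount, either way round below 0.06 rad and z of plunger in the frame of mount below 0.08 m), for 0.2 s.
2. the axle is tugged back so that it pulls on the plunger with at least 4 N (friction in the bores takes the rest of the tug), and stays home (all of step 1 and contact force between plunger and axle above 4 N), for 0.2 s.
At the end, for the whole second after the job is handed in: The axle rests in all three bores with its groove within 5 mm of the middle of the block, its axis within 0.06 rad of the bore, the plunger down in the groove (its pin's end below 80 mm), released and still; no loose bystander has moved more than 30 mm and the standing ones stand upright (all of step 1 and linear speed of axle below 0.02 m/s and not (distance of any of cassette, wrench, screwdriver, spray, grease, hub, tape, pedal from where it was at the start of the episode above 0.03 m or angle between any of spray, grease, hub's own z axis and vertical above 0.35 rad)); the robot touches nothing.
It fails at once if a loose bystander pushed more than 30 mm or tipped by more than 0.35 rad (distance of any of cassette, wrench, screwdriver, spray, grease, hub, tape, pedal from where it was at the start of the episode above 0.03 m or angle between any of spray, grease, hub's own z axis and vertical above 0.35 rad).
It also fails if it takes over 72 s, if anything falls off the work surface, if the arm or the gripper's body presses on something with over 40 N, if the wrist force passes 120 N, or if a joint passes its speed limit or range.

### The arm

A 6-joint arm with a two-finger parallel gripper is mounted at the origin on the work surface. World frame = base frame: x ahead of the robot, y to its left, z up, the work surface at z = 0. Lengths are in m, angles in rad, forces in N, time in s.
With the tool pointing down it reaches from about 0.275 to 1 m from the base axis. Payload 8.4 kg.
Tool frame: the origin (TCP) lies midway between the tips of the shut fingers; the grasp point (between the pads) lies 19 mm behind it; z points along the fingers, y is the line along which they close (so a half turn about z gives the same grasp; the last joint's range is limited). The gripper opens to 85 mm and grips with 20 to 120 N. Pads are 22 mm wide; open, the fingers measure 114 mm over their backs; the gripper's body (76 mm by 85 mm) begins 54 mm behind the grasp point. The pads swing forward as they close: fully open they stand 13 mm farther back than shut.
Start: joints at [-1.253, 0.353, 1.633, -0, 1.155, -0.002], TCP at [0.196, -0.593, 0.231] pointing down, gripper open.
Joint ranges: [-2.63, 2.63], [-0.92, 2.1], [0.06, 2.66], [-1.3, 4.44], [0, 2.69], [-3.02, 3.02]. Speed limits (rad/s): [2.22, 2.22, 2.79, 3.14, 3.14, 3.14].

### API

Orientations are given as a 3x3 rotation matrix whose columns are the frame's x, y, z axes.
In Python, from rig import monitor, eyes, workorder gives the robot as it stands. The module is installed in compiled form; this text tells all that it offers.
- The arm moves only by the shell command python3 -m inch 'ROWS' [FORCE]. ROWS is JSON, one flat list of numbers, 5 for each row, row after row: the opening, from 0 (shut) to 1 (fully open), then the shift along the tool's x, y, z in cm, then the turn about the tool's z in rad. In form: [grip, dx, dy, dz, roll, grip, dx, dy, dz, roll, ...]. A call has 1 to 20 rows; each row is the pose to reach, as a shift and turn from the pose commanded when the call began, along the tool's axes at that moment; what a row does not reach only later rows make up. A row lasts 1/8 s, in which the tool goes at most 62.5 mm and 10.7 degrees, less where a joint would pass 70% of its speed; a pose out of reach is approached as far as the arm can. A call with a gripper value outside its range is refused whole. The fingers move at their own pace and stop on an object; FORCE is the grip in N (left out, the last holds). Time passes only in rows, so rows that repeat a pose let the fingers close. It gives the time, the measured TCP pose, the force, the opening and the grip force at its end, in the units of the state.
- monitor.sense(): the state, without advancing time (a new reading comes with each control period).
- eyes.grab_frame(name): name is "scene" or "top"; returns the picture (480x640x3 uint8, red, green, blue); there is no depth.
- eyes.calibration(name): a dict with "intrinsics" (3x3 intrinsics, pixels), "D" ([k1, k2, p1, p2, k3] as OpenCV has them; the pictures are not rectified), "R" (3x3) and "t" (3): a world point X has camera coordinates R X + t. Camera axes: x right, y down, z forward; pixel columns grow to the right and rows downward; lengths in m; the calibration is good to about 2 mm. A picture is of the moment at which its call begins. calibration takes no time and is no camera call.
- workorder.close_job(): hands the job in; it is judged then, once.
The state is a dict: "clock": time; "joint_pos": joint angles; "qd": joint speeds; "effort": joint torques, N m; "eef_pos": TCP position; "eef_rot": TCP orientation; "wrist_force": force on the tool from outside, world axes, zero at the start; "torque": the same for the moment, N m; "width": finger opening in m; "grasp_force": force on a finger pad.
Only numpy, scipy, OpenCV 4.12 (cv2) and the standard library are available. Lean on these libraries where they do the work, as an engineer would, in place of code of your own. Each camera call takes 0.05 s, during which the arm holds its last target. There are 200 camera calls.

## Working session

There is one attempt and no reset: what is moved stays moved. The work goes in short steps, Python scripts to look and compute and a shell command to move; the robot and the scene stay as the last step left them, time stands still between calls to the robot, and variables do not carry over. Pictures are saved under pics/ and viewed, at most 10 in all, crops included, and the job is handed in when it is done.

```bash
mkdir -p pics; cat > h.py <<'E'
import numpy as np, cv2
from rig import monitor, eyes, workorder
def snap(n,f):
    im=eyes.grab_frame(n); cv2.imwrite(f'pics/{f}.png',im[:,:,::-1]); return im
def ray(n,uv):
    c=eyes.calibration(n);K=np.array(c['intrinsics']);D=np.array(c['D']);R=np.array(c['R']);t=np.array(c['t'])
    p=cv2.undistortPoints(np.array([[uv]],float),K,D)[0,0]
    d=R.T@np.array([p[0],p[1],1]); return -R.T@t,d/np.linalg.norm(d)
def onz(n,uv,z):
    o,d=ray(n,uv); return o+d*(z-o[2])/d[2]
def proj(n,X):
    c=eyes.calibration(n);R=np.array(c['R'])
    return cv2.projectPoints(np.array(X,float).reshape(-1,1,3),cv2.Rodrigues(R)[0],np.array(c['t'],float),np.array(c['intrinsics']),np.array(c['D']))[0][:,0]
def tri(u1,u2,n1='scene',n2='top'):
    o1,d1=ray(n1,u1);o2,d2=ray(n2,u2)
    s=np.linalg.lstsq(np.stack([d1,-d2],1),o2-o1,rcond=None)[0]
    a=o1+s[0]*d1;b=o2+s[1]*d2; return (a+b)/2,np.linalg.norm(a-b)
E
python3 - <<'E'
from h import *
np.set_printoptions(precision=3,suppress=True)
snap('scene','s0');snap('top','t0')
for n in('scene','top'):
    c=eyes.calibration(n);print(n,-np.array(c['R']).T@c['t'],np.array(c['R'])[2],c['intrinsics'][0][0])
s=monitor.sense();print(s)
E
```

```text
scene [ 1.123 -0.877  1.072] [-0.415  0.639 -0.648] 531.742168203537
top [0.438 0.092 1.36 ] [ 0.039  0.006 -0.999] 506.740734323147
{'clock': 0.1, 'joint_pos': array([-1.253,  0.354,  1.634, -0.   ,  1.155, -0.002]), 'qd': array([-0.001, -0.003, -0.002, -0.   ,  0.002,  0.001]), 'effort': array([  0.   , -60.636, -34.282,  -0.   ,   0.004,  -0.   ]), 'eef_pos': array([ 0.196, -0.593,  0.231]), 'eef_rot': array([[ 0.949,  0.314, -0.   ],
       [ 0.314, -0.949,  0.001],
       [-0.   , -0.001, -1.   ]]), 'wrist_force': array([ 0.125,  0.074, -0.478]), 'torque': array([-0.046, -0.043, -0.038]), 'grasp_force': 0.0, 'width': 0.08508771052895964}
```

View pics/s0.png

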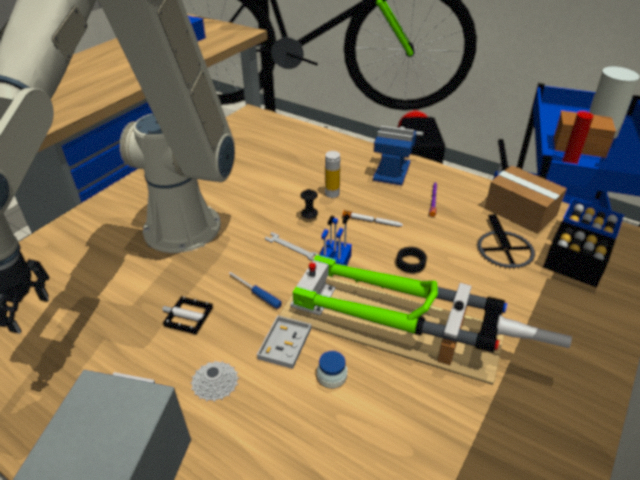

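View pics/t0.png

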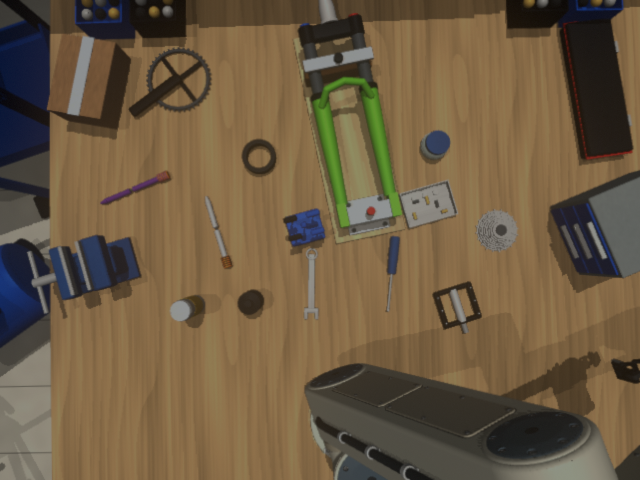

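Bench, seen from both cameras:
- The aluminium axle is left of the mount in the top view: knob at about (227,262), nose at about (209,198).
- The purple look-alike is at (168,177) to (105,200). Other elongated items are the pedal spindle (460,310), the screwdriver (392,270) and the spanner (311,285).
- The caddy (305,227) is on the left and the tray (428,205) on the right, so the free side is the right.

I choose the bare aluminium one and will check it in a close crop.

```bash
python3 - <<'E'
from h import *
t=cv2.imread('pics/t0.png');s=cv2.imread('pics/s0.png')
z=lambda im,x,y,w,h,k:cv2.resize(im[y:y+h,x:x+w],(w*k,h*k),interpolation=cv2.INTER_CUBIC)
a=z(t,180,185,70,90,4);a=cv2.copyMakeBorder(a,0,0,0,20,0)       #280x360
b=z(t,325,180,100,72,5)  #500x360
r1=np.hstack([a,b])
c=z(s,280,250,100,60,4) ; d=z(s,335,200,100,60,4)
r2=np.hstack([c,d]);
cv2.imwrite('pics/c0.png',np.vstack([r1,r2]))
print(r1.shape,r2.shape)
E
```

```text
(360, 800, 3) (240, 800, 3)
```

View pics/c0.png

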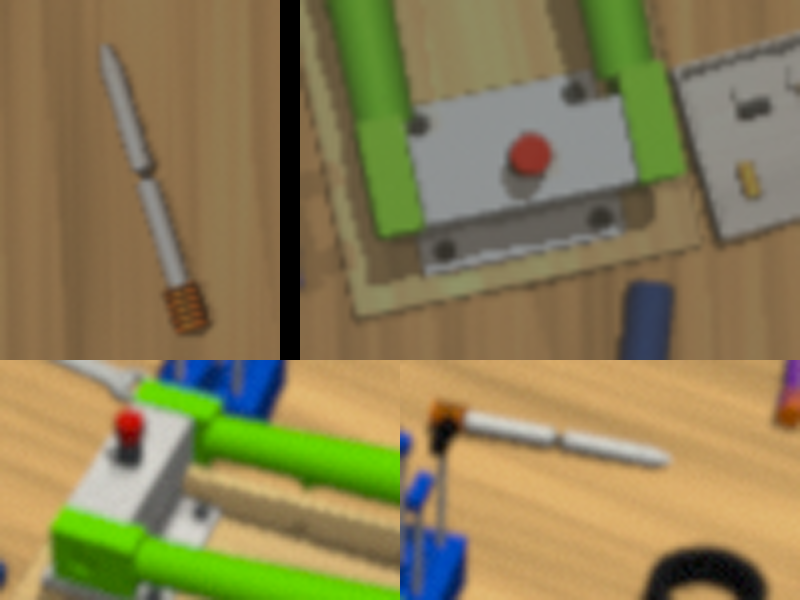

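The crop confirms it: bare aluminium shaft, groove at top (216.3,228), nose (206.5,196.3), knob end (227.5,267.5). The red plunger knob is at (371,211), and the outer corners of the leg ends are at (340.6,227.6) and (402.2,214.4).

```bash
cat > m.py <<'E'
from h import *
np.set_printoptions(precision=4,suppress=True)
t=cv2.imread('pics/t0.png');s=cv2.imread('pics/s0.png')
def red(im,x,y,w,h):
    c=im[y:y+h,x:x+w].astype(int);m=(c[...,2]>c[...,1]*2.2)&(c[...,2]>90)
    v,u=np.nonzero(m);return np.array([u.mean()+x,v.mean()+y])
rt=red(t,355,195,30,30);rs=red(s,300,255,25,25)
print('red',rt,rs,'top z.1355',onz('top',rt,.1355),'tri',tri(rs,rt))
L=onz('top',(340.6,227.6),.098);R=onz('top',(402.2,214.4),.098)
v=L-R;print('L',L,'R',R,'d',np.linalg.norm(v));yaw=np.arctan2(-v[0],v[1]);print('yaw',yaw)
# block by green mask: leg ends line fit
n=onz('top',(206.5,196.3),.007);g=onz('top',(216.3,228.),.0097);k=onz('top',(227.5,267.5),.013)
print('nose',n,'groove',g,'knobend',k,'len',np.linalg.norm(n-g),np.linalg.norm(g-k))
# axle line from mask in top
x,y,w,h=200,192,40,80
hsv=cv2.cvtColor(t[y:y+h,x:x+w],cv2.COLOR_BGR2HSV)
m=((hsv[...,1]<60)&(hsv[...,2]>95)).astype(np.uint8)
nn,lab,st,ce=cv2.connectedComponentsWithStats(m);print(st[1:])
vv,uu=np.nonzero(m)
vx,vy,cx,cy=cv2.fitLine(np.stack([uu+x,vv+y],1).astype(np.float32),cv2.DIST_HUBER,0,.01,.01).ravel()
a=onz('top',(cx,cy),.0105);b=onz('top',(cx+20*vx,cy+20*vy),.0105);d=(b-a)/np.linalg.norm(b-a); d*=np.sign(d[0])
print('axis',a,d,'yaw',np.arctan2(d[1],d[0]))
E
python3 m.py
```

```text
red [370.6944 210.6389] [311.641  266.1282] top z.1355 [ 0.5384 -0.0396  0.1355] tri (array([ 0.5383, -0.0407,  0.1293]), np.float64(0.001514178793643352))
L [0.5009 0.0326 0.098 ] R [ 0.5302 -0.1219  0.098 ] d 0.15723078157949266
yaw 0.18775622280002865
nose [0.5981 0.3862 0.007 ] groove [0.512  0.3606 0.0097] knobend [0.406  0.3318 0.013 ] len 0.08982356048305465 0.10993050400571285
[[  5   4  12  32 152]
 [ 15  38  12  26 137]]
axis [0.5168 0.3638 0.0105] [ 0.9582  0.2861 -0.    ] yaw 0.29017212956972716
```

```bash
python3 -m inch '[1,0,0,-4,0, 1,57.6,-80.8,-4,0.034, 1,57.6,-80.8,-4,0.034, 1,57.6,-80.8,-4,0.034, 1,57.6,-80.8,-4,0.034, 1,57.6,-80.8,-4,0.034, 1,57.6,-80.8,-4,0.034, 1,57.6,-80.8,-4,0.034, 1,57.6,-80.8,-4,0.034, 1,57.6,-80.8,-4,0.034, 1,57.6,-80.8,-4,0.034, 1,57.6,-80.8,-4,0.034, 1,57.6,-80.8,-4,0.034, 1,57.6,-80.8,-4,0.034, 1,57.6,-80.8,-4,0.034, 1,57.6,-80.8,-4,0.034, 1,57.6,-80.8,-4,0.034, 1,57.6,-80.8,-4,0.034, 1,57.6,-80.8,-4,0.034, 1,57.6,-80.8,-4,0.034]' 60
python3 -c "
from h import *
print(monitor.sense()['joint_pos'])"
```

```text
clock: 2.6
eef_pos: [0.489, 0.3536, 0.2713]
eef_rot: [[0.96, 0.281, -0.0], [0.281, -0.96, -0.0], [-0.0, 0.0, -1.0]]
wrist_force: [0.4, 0.0, 0.4]
width: 0.0853
grasp_force: 0.0
[ 6.23693429e-01  2.84964122e-01  1.63753964e+00 -1.83782034e-04
  1.21964296e+00  1.90965725e+00]
```

```bash
python3 -m inch '[1,0,0,5,0, 1,0,0,10,0, 1,0,0,15,0, 1,0,0,18,0, 1,0,0,20,0, 1,0,0,20,0]'
python3 - <<'E'
from h import *
s=snap('scene','s1')
st=monitor.sense();print(st['eef_pos'])
p=proj('scene',[st['eef_pos']])[0];print(p)
x,y=int(p[0])-60,int(p[1])-45
c=cv2.resize(s[y:y+90,x:x+120,::-1],None,fx=6,fy=6,interpolation=cv2.INTER_CUBIC);cv2.imwrite('pics/c1.png',c);print(x,y)
E
```

```text
clock: 3.35
eef_pos: [0.4888, 0.3539, 0.0706]
eef_rot: [[0.96, 0.281, -0.001], [0.281, -0.96, -0.001], [-0.002, 0.001, -1.0]]
wrist_force: [-0.1, -0.3, -0.0]
width: 0.0856
grasp_force: 0.0
[0.48954447 0.35452457 0.07175823]
[368.73570474 203.07219386]
308 158
```

View pics/c1.png

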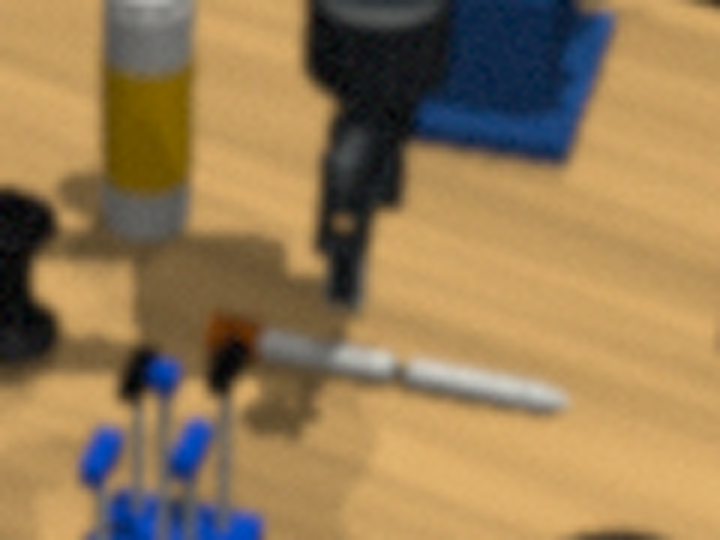

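The gripper is over the bare shaft between knob and groove (groove at scene (374,220)). I'll go down, close and lift.

```bash
python3 -m inch '[1,0,0,4,0, 1,0,0,6,0, 1,0,0,6.7,0, 1,0,0,6.7,0, 0,0,0,6.7,0, 0,0,0,6.7,0, 0,0,0,6.7,0, 0,0,0,6.7,0, 0,0,0,6.7,0, 0,0,0,6.7,0, 0,0,0,6.7,0, 0,0,0,6.7,0]' 70
python3 -m inch '[0,0,0,-3,0, 0,0,0,-8,0, 0,0,0,-13,0, 0,0,0,-19,0, 0,0,0,-24,0, 0,0,0,-24,0, 0,0,0,-24,0]'
python3 - <<'E'
from h import *
s=snap('scene','s2');t=snap('top','t2')
st=monitor.sense();P=st['eef_pos'];print(P)
def crop(im,n,w,h,k):
    p=proj(n,[P])[0];x,y=int(p[0])-w//2,int(p[1])-h//2
    print(n,x,y);return cv2.resize(im[y:y+h,x:x+w,::-1],None,fx=k,fy=k,interpolation=cv2.INTER_CUBIC)
cv2.imwrite('pics/c2.png',np.hstack([crop(s,'scene',90,90,4),crop(t,'top',90,90,4)]))
E
```

```text
clock: 4.9
eef_pos: [0.4894, 0.355, 0.0047]
eef_rot: [[0.959, 0.282, 0.0], [0.282, -0.959, 0.0], [0.0, -0.0, -1.0]]
wrist_force: [-0.8, 0.6, 5.8]
width: 0.0121
grasp_force: 68.4
clock: 5.78
eef_pos: [0.4887, 0.3543, 0.2432]
eef_rot: [[0.959, 0.282, -0.001], [0.282, -0.959, -0.001], [-0.001, 0.001, -1.0]]
wrist_force: [-1.0, -0.7, -1.3]
width: 0.0118
grasp_force: 68.6
[0.48830587 0.35404827 0.2421861 ]
scene 326 111
top 153 188
```

View pics/c2.png

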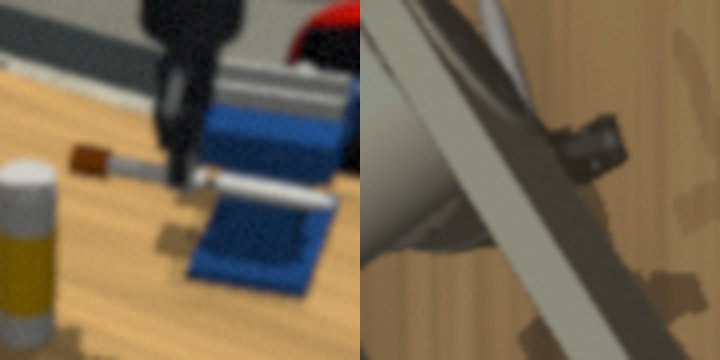

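Axle is held. Scene view: nose tip at (409.8,161), knob rear at (344.3,150.5). I'll work out its pose relative to the tool by casting rays onto the vertical plane through the tool.

```bash
cat > rel.py <<'E'
from h import *
np.set_printoptions(precision=4,suppress=True)
def rel(uv,P,R):
    o,d=ray('scene',uv);n=R[:,1];X=o+d*(n@(P-o))/(n@d);return R.T@(X-P)
E
python3 - <<'E'
from rel import *
st=monitor.sense();P,R=np.array(st['eef_pos']),np.array(st['eef_rot'])
a=rel((409.8,161),P,R);b=rel((344.3,150.5),P,R);print(a,b,'len',np.linalg.norm(a-b))
d=a-b;print('droop',d[2]/d[0],'depth at tool',b[2]+d[2]*(0-b[0])/d[0])
E
```

```text
[ 0.1162 -0.     -0.0062] [-0.0833 -0.     -0.0077] len 0.1994377748253989
droop 0.007425111032403044 depth at tool -0.0070877763705537115
```

```bash
python3 -m inch '[0,-0.2,1.5,0,0, 0,-0.6,5,0,-0.1, 0,-1.2,9.5,0,-0.22, 0,-2,14.5,0,-0.35, 0,-2.7,19.5,0,-0.48, 0,-3.4,24.5,0,-0.6, 0,-4.1,29.5,0,-0.72, 0,-4.8,34.5,0,-0.84, 0,-5.5,39.5,0,-0.96, 0,-6.2,44.5,0,-1.08, 0,-6.9,49.5,0,-1.2, 0,-7.6,54.5,0,-1.32, 0,-8.2,59,0,-1.42, 0,-8.6,61.5,0,-1.473, 0,-8.7,62.5,0,-1.473, 0,-8.7,62.5,6,-1.473, 0,-8.7,62.5,10,-1.473, 0,-8.7,62.5,10,-1.473, 0,-8.7,62.5,10,-1.473]'
python3 - <<'E'
from rel import *
st=monitor.sense();P,R=np.array(st['eef_pos']),np.array(st['eef_rot']);print(P,R,st['joint_pos'])
t=snap('top','t3');s=snap('scene','s3')
c=lambda im,x,y,w,h,k:cv2.resize(im[y:y+h,x:x+w,::-1],(w*k,h*k),interpolation=cv2.INTER_CUBIC)
cv2.imwrite('pics/c3.png',np.vstack([c(s,230,220,170,75,4),c(t,330,170,170,75,4)]))
E
```

```text
clock: 8.25
eef_pos: [0.5828, -0.2694, 0.1457]
eef_rot: [[-0.187, 0.982, 0.001], [0.982, 0.187, -0.001], [-0.001, 0.001, -1.0]]
wrist_force: [-0.3, 0.4, -0.7]
width: 0.0124
grasp_force: 68.6
[ 0.5828 -0.2694  0.1457] [[-0.1868  0.9824  0.0013]
 [ 0.9824  0.1868 -0.0005]
 [-0.0008  0.0012 -1.    ]] [-0.4354  0.4651  1.6688  0.0001  1.0063 -0.6233]
```

View pics/c3.png

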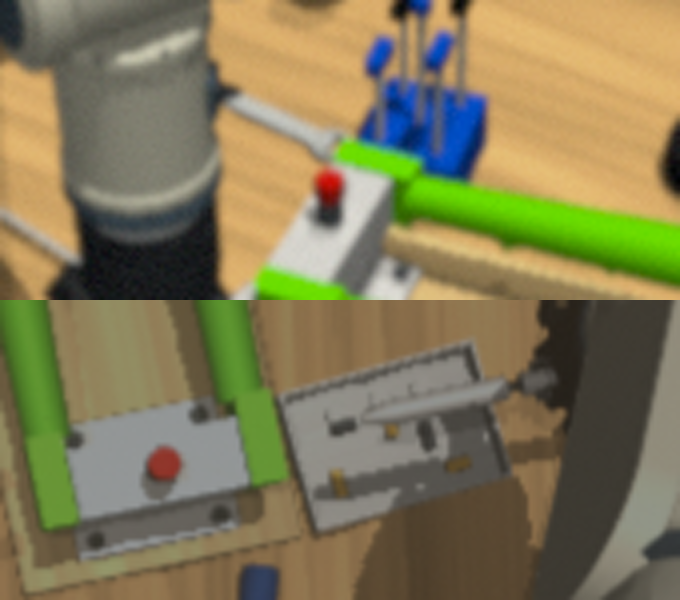

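Top view: nose tip at (422,198.7), shaft to about (456,191), plunger knob at (370.7,210.6). I'll check the offset from the bore line.

```bash
python3 - <<'E'
from rel import *
t=cv2.imread('pics/t3.png')
B=onz('top',(370.69,210.64),.1355)[:2];yaw=.188
mx=np.array([np.cos(yaw),np.sin(yaw)]);my=np.array([-mx[1],mx[0]])
x,y,w,h=405,180,52,30
c=cv2.cvtColor(t[y:y+h,x:x+w],cv2.COLOR_BGR2GRAY)
def mf(X):d=X[:2]-B;return np.array([d@mx,d@my])
print('B',B,'tip',mf(onz('top',(422,198.7),.152)),'shaft',mf(onz('top',(456,191),.153)),'tcp',mf(np.array(monitor.sense()['eef_pos'])))
# bright shaft rows per column
for u in range(428,456,4):
    col=cv2.cvtColor(t,cv2.COLOR_BGR2GRAY)[180:210,u].astype(int);print(u,col.tolist())
# yaw refine from leg green masks: front edge of leg ends / outer edge of right leg end
hsv=cv2.cvtColor(cv2.imread('pics/t0.png'),cv2.COLOR_BGR2HSV)
g=((hsv[...,0]>35)&(hsv[...,0]<70)&(hsv[...,1]>120)).astype(np.uint8)
g[:, :300]=0;g[:,420:]=0
cs=[k for k in cv2.findContours(g,cv2.RETR_EXTERNAL,cv2.CHAIN_APPROX_NONE)[0] if len(k)>40]
for k in cs:
    q=k[:,0].astype(float);q=q[q[:,1]>190];X=np.array([mf(onz('top',p,.098)) for p in q]);print(len(k),'minx',np.sort(X[:,0])[:6],'y range',X[:,1].min(),X[:,1].max())
E
```

```text
B [ 0.5384 -0.0395] tip [ 0.0012 -0.1241] shaft [ 0.0021 -0.2074] tcp [ 0.0011 -0.2345]
428 [111, 110, 109, 110, 113, 127, 108, 93, 124, 138, 142, 141, 141, 138, 124, 122, 138, 145, 139, 117, 93, 98, 106, 97, 88, 115, 136, 141, 142, 140]
432 [112, 111, 112, 118, 127, 103, 94, 126, 137, 140, 137, 118, 118, 118, 121, 136, 145, 141, 122, 100, 108, 121, 125, 125, 126, 127, 136, 141, 139, 136]
436 [113, 114, 119, 118, 96, 89, 123, 136, 139, 142, 142, 141, 135, 125, 134, 144, 143, 125, 103, 88, 70, 60, 56, 54, 57, 59, 61, 83, 122, 130]
440 [115, 120, 110, 85, 85, 122, 135, 138, 138, 138, 137, 135, 125, 133, 144, 144, 130, 106, 80, 79, 87, 109, 119, 123, 134, 138, 134, 136, 135, 124]
444 [125, 110, 84, 85, 121, 135, 137, 138, 137, 136, 135, 125, 131, 143, 145, 133, 111, 81, 69, 70, 70, 69, 71, 80, 83, 83, 83, 84, 82, 75]
448 [128, 128, 125, 106, 91, 76, 65, 62, 62, 78, 96, 122, 140, 145, 135, 104, 76, 68, 69, 69, 70, 70, 80, 84, 83, 82, 83, 83, 81, 81]
452 [124, 123, 123, 123, 123, 122, 123, 123, 122, 114, 123, 140, 145, 137, 118, 94, 92, 86, 68, 54, 54, 59, 61, 74, 80, 81, 80, 79, 81, 83]
638 minx [-0.0236 -0.0232 -0.0232 -0.023  -0.0228 -0.0227] y range -0.07989818104607595 0.0789277406617881
```

Within about 1 mm of the bore line. I'll descend to bore height and enter the first leg gently.

```bash
python3 -m inch '[0,0,-0.1,3,0, 0,0,-0.1,6,0, 0,0,-0.1,7.7,0, 0,0,-0.1,7.7,0, 0,2,-0.1,7.7,0, 0,3,-0.1,7.7,0, 0,3,-0.1,7.7,0]'
python3 - <<'E'
from rel import *
st=monitor.sense();P,R=np.array(st['eef_pos']),np.array(st['eef_rot']);print(P,st['wrist_force'])
t=snap('top','t4');s=snap('scene','s4')
c=lambda im,x,y,w,h,k:cv2.resize(im[y:y+h,x:x+w,::-1],(w*k,h*k),interpolation=cv2.INTER_CUBIC)
cv2.imwrite('pics/c4.png',np.vstack([c(s,230,260,120,75,5),c(t,360,170,120,45,5)]))
E
```

```text
clock: 9.22
eef_pos: [0.5756, -0.2391, 0.0681]
eef_rot: [[-0.188, 0.982, 0.001], [0.982, 0.188, -0.0], [-0.0, 0.001, -1.0]]
wrist_force: [0.3, -1.0, -2.0]
width: 0.0121
grasp_force: 68.7
[ 0.5756 -0.2391  0.0681] [ 0.2814 -1.0211 -2.023 ]
```

View pics/c4.png

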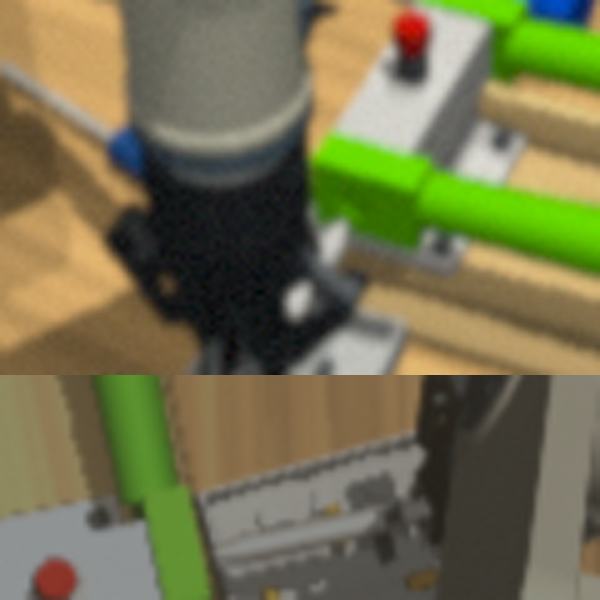

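The nose (scene about (299,303)) is at the middle of the right leg's outer face. I'll push in small steps and watch the force.

```bash
python3 -m inch '[0,1,0,0,0, 0,2,0,0,0, 0,3,0,0,0, 0,3,0,0,0]'; python3 -m inch '[0,1,0,0,0, 0,2,0,0,0, 0,3,0,0,0, 0,3,0,0,0]'
```

```text
clock: 9.82
eef_pos: [0.5698, -0.2094, 0.0676]
eef_rot: [[-0.187, 0.982, 0.0], [0.982, 0.187, 0.001], [0.001, 0.0, -1.0]]
wrist_force: [1.0, 1.8, 2.7]
width: 0.012
grasp_force: 69.0
clock: 10.32
eef_pos: [0.5642, -0.1799, 0.0675]
eef_rot: [[-0.187, 0.982, 0.0], [0.982, 0.187, 0.001], [0.001, 0.0, -1.0]]
wrist_force: [1.7, 3.2, 3.6]
width: 0.0118
grasp_force: 69.3
```

```bash
python3 -m inch '[0,1,0,0,0, 0,2,0,0,0, 0,3,0,0,0, 0,3.8,0,0,0, 0,4.6,0,0,0, 0,4.6,0,0,0, 0,4.6,0,0,0]'
```

```text
clock: 11.2
eef_pos: [0.5567, -0.1364, 0.0684]
eef_rot: [[-0.187, 0.982, 0.002], [0.982, 0.187, -0.001], [-0.002, 0.002, -1.0]]
wrist_force: [1.7, -3.5, 11.6]
width: 0.0119
grasp_force: 70.0
```

Nose is past the plunger. Now I release, slide the open fingers back and regrip on the knob.

```bash
python3 -m inch '[1,0,0,0,0, 1,0,0,0,0, 1,0,0,0,0, 1,0,0,0,0, 1,0,0,0,0, 1,-2,0,0.6,0, 1,-5,0,1.1,0, 1,-7.1,0,1.1,0, 1,-7.1,0,1.1,0, 1,-7.1,0,1.1,0]'
python3 - <<'E'
from rel import *
s=snap('scene','s5');t=snap('top','t5');st=monitor.sense();print(st['eef_pos'],st['wrist_force'])
c=lambda im,x,y,w,h,k:cv2.resize(im[y:y+h,x:x+w,::-1],(w*k,h*k),interpolation=cv2.INTER_CUBIC)
cv2.imwrite('pics/c5.png',np.vstack([c(s,220,260,120,75,5),c(t,360,170,120,45,5)]))
E
```

```text
clock: 12.45
eef_pos: [0.5686, -0.2057, 0.0562]
eef_rot: [[-0.186, 0.982, -0.0], [0.982, 0.186, 0.0], [0.0, -0.0, -1.0]]
wrist_force: [0.2, 0.5, 0.5]
width: 0.0853
grasp_force: 0.0
[ 0.5686 -0.2052  0.0563] [0.0796 0.1811 0.1463]
```

View pics/c5.png

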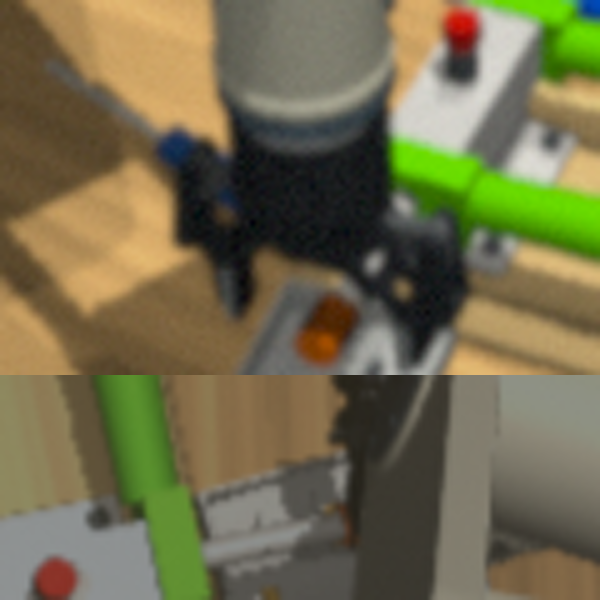

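The axle rests in the bore. Knob between the open fingers: centre at scene about (285.6,325), rear face about (284,328), shoulder seen in top view near (429.5,190). I'll check its position along the bore.

```bash
python3 - <<'E'
from rel import *
st=monitor.sense();P,R=np.array(st['eef_pos']),np.array(st['eef_rot'])
print('rear',rel((284,328.3),P,R),'ctr',rel((285.6,325),P,R))
s=cv2.imread('pics/s5.png')[305:340,275:300];hsv=cv2.cvtColor(s,cv2.COLOR_BGR2HSV)
m=(hsv[...,0]<16)&(hsv[...,1]>170)&(hsv[...,2]>60);v,u=np.nonzero(m);print(m.sum(),'mask',u.mean()+275,v.mean()+305,rel((u.mean()+275,v.mean()+305),P,R))
sh=onz('top',(429.5,189.8),.074);print('shoulder',R.T@(sh-P))
E
```

```text
rear [-0.0075 -0.     -0.0146] ctr [ 0.0019 -0.     -0.0168]
88 mask 284.77272727272725 325.75 [-0.0026 -0.     -0.0188]
shoulder [ 0.003   0.0255 -0.0177]
```

```bash
python3 -m inch '[0,0,0,0,0, 0,0,0,0,0, 0,0,0,0,0, 0,0,0,0,0, 0,0,0,0,0, 0,0,0,0,0]' 60; python3 -m inch '[0,1,0,0,0, 0,2,0,0,0, 0,3,0,0,0, 0,4,0,0,0, 0,5,0,0,0, 0,6,0,0,0, 0,6.5,0,0,0, 0,6.5,0,0,0]'
```

```text
clock: 13.3
eef_pos: [0.5689, -0.2056, 0.0563]
eef_rot: [[-0.187, 0.982, 0.0], [0.982, 0.187, 0.0], [0.0, 0.0, -1.0]]
wrist_force: [1.2, 1.0, 0.8]
width: 0.0224
grasp_force: 58.6
clock: 14.3
eef_pos: [0.5572, -0.1417, 0.0565]
eef_rot: [[-0.187, 0.982, 0.001], [0.982, 0.187, -0.0], [-0.0, 0.001, -1.0]]
wrist_force: [1.7, 0.1, 0.7]
width: 0.0222
grasp_force: 58.7
```

```bash
python3 -m inch '[0,0.3,0,0,0, 0,0.6,0,0,0, 0,0.8,0,0,0, 0,0.8,0,0,0]'; python3 -m inch '[0,0.2,0,0,0, 0,0.3,0,0,0, 0,0.3,0,0,0]'
```

```text
clock: 14.8
eef_pos: [0.5555, -0.1335, 0.0565]
eef_rot: [[-0.186, 0.982, 0.001], [0.982, 0.186, 0.001], [0.001, 0.001, -1.0]]
wrist_force: [3.2, 2.0, 4.2]
width: 0.0223
grasp_force: 59.0
clock: 15.18
eef_pos: [0.5551, -0.1311, 0.0565]
eef_rot: [[-0.187, 0.982, 0.001], [0.982, 0.187, -0.0], [-0.0, 0.001, -1.0]]
wrist_force: [3.5, -1.6, 3.3]
width: 0.0223
grasp_force: 59.0
```

```bash
python3 -m inch '[0,0.1,0,0,0, 0,0.15,0,0,0, 0,0.15,0,0,0]'; python3 -m inch '[0,0.1,0,0,0, 0,0.15,0,0,0, 0,0.15,0,0,0]'
```

```text
clock: 15.55
eef_pos: [0.5549, -0.1302, 0.0565]
eef_rot: [[-0.187, 0.982, 0.001], [0.982, 0.187, -0.001], [-0.001, 0.001, -1.0]]
wrist_force: [3.4, -5.1, 4.4]
width: 0.0222
grasp_force: 59.0
clock: 15.92
eef_pos: [0.5549, -0.1301, 0.0565]
eef_rot: [[-0.188, 0.982, 0.002], [0.982, 0.188, -0.003], [-0.003, 0.001, -1.0]]
wrist_force: [3.9, -15.0, 0.9]
width: 0.0221
grasp_force: 58.8
```

It has stopped hard at home (15 N, no motion). Now the tug, in steps.

```bash
python3 -m inch '[0,-0.15,0,0,0, 0,-0.3,0,0,0, 0,-0.4,0,0,0, 0,-0.4,0,0,0]'
```

```text
clock: 16.42
eef_pos: [0.5548, -0.1309, 0.0564]
eef_rot: [[-0.186, 0.982, -0.0], [0.982, 0.186, 0.002], [0.002, 0.0, -1.0]]
wrist_force: [2.8, 5.1, 5.4]
width: 0.0221
grasp_force: 59.2
```

```bash
python3 -m inch '[0,-0.1,0,0,0, 0,-0.15,0,0,0, 0,-0.15,0,0,0]'
```

```text
clock: 16.8
eef_pos: [0.555, -0.1321, 0.0563]
eef_rot: [[-0.186, 0.982, -0.0], [0.982, 0.186, 0.002], [0.002, -0.0, -1.0]]
wrist_force: [3.3, 5.8, 5.4]
width: 0.022
grasp_force: 59.3
```

```bash
python3 -m inch '[0,-0.05,0,0,0, 0,-0.1,0,0,0, 0,-0.1,0,0,0]'
```

```text
clock: 17.18
eef_pos: [0.5551, -0.1326, 0.0563]
eef_rot: [[-0.186, 0.983, -0.001], [0.983, 0.186, 0.003], [0.003, -0.0, -1.0]]
wrist_force: [4.3, 9.8, 6.9]
width: 0.0221
grasp_force: 59.3
```

Plunger is catching: force rises and motion stops at about 2.5 mm. I'll pull up to about 15 N and hold for over a second.

```bash
python3 -m inch '[0,-0.04,0,0,0, 0,-0.09,0,0,0, 0,-0.09,0,0,0, 0,-0.09,0,0,0, 0,-0.09,0,0,0]'
```

```text
clock: 17.8
eef_pos: [0.5551, -0.1329, 0.0563]
eef_rot: [[-0.186, 0.983, -0.001], [0.983, 0.186, 0.003], [0.004, -0.0, -1.0]]
wrist_force: [4.5, 12.7, 7.2]
width: 0.022
grasp_force: 59.4
```

```bash
python3 -m inch '[0,-0.05,0,0,0, 0,-0.05,0,0,0, 0,-0.05,0,0,0, 0,-0.05,0,0,0, 0,-0.05,0,0,0, 0,-0.05,0,0,0, 0,-0.05,0,0,0, 0,-0.05,0,0,0, 0,-0.05,0,0,0]'
```

```text
clock: 18.92
eef_pos: [0.5551, -0.133, 0.0563]
eef_rot: [[-0.186, 0.983, -0.001], [0.983, 0.186, 0.004], [0.004, -0.001, -1.0]]
wrist_force: [4.2, 15.2, 8.1]
width: 0.022
grasp_force: 59.4
```

Held at 15 N. I'll push it back home lightly, then release.

```bash
python3 -m inch '[0,0.2,0,0,0, 0,0.4,0,0,0, 0,0.55,0,0,0, 0,0.65,0,0,0, 0,0.65,0,0,0]'
```

```text
clock: 19.55
eef_pos: [0.5549, -0.1302, 0.0565]
eef_rot: [[-0.187, 0.982, 0.001], [0.982, 0.187, -0.001], [-0.001, 0.001, -1.0]]
wrist_force: [3.5, -5.4, 4.6]
width: 0.0224
grasp_force: 59.2
```

```bash
python3 -m inch '[0,-0.08,0,0,0, 0,-0.08,0,0,0, 1,-0.08,0,0,0, 1,-0.08,0,0,0, 1,-0.08,0,0,0, 1,-0.08,0,0,0, 1,-0.08,0,0,0, 1,-0.08,0,0,0, 1,-0.5,0,0,0, 1,-1,0,-1,0, 1,-1,0,-5,0, 1,-3,0,-10,0, 1,-6,0,-14,0, 1,-11,0,-16,0, 1,-17,0,-18,0, 1,-22,0,-18,0, 1,-22,0,-18,0, 1,-22,0,-18,0]'
python3 - <<'E'
from rel import *
s=snap('scene','s6');t=snap('top','t6');st=monitor.sense();print(st['eef_pos'],st['wrist_force'])
c=lambda im,x,y,w,h,k:cv2.resize(im[y:y+h,x:x+w,::-1],(w*k,h*k),interpolation=cv2.INTER_CUBIC)
cv2.imwrite('pics/c6.png',np.vstack([c(s,260,245,120,70,5),c(t,330,180,120,45,5)]))
E
```

```text
clock: 21.8
eef_pos: [0.5949, -0.3454, 0.2363]
eef_rot: [[-0.186, 0.983, -0.001], [0.983, 0.186, 0.001], [0.001, -0.0, -1.0]]
wrist_force: [0.2, 0.6, -0.7]
width: 0.0849
grasp_force: 0.0
[ 0.5952 -0.3445  0.2364] [-0.0134 -0.3631  0.1206]
```

View pics/c6.png

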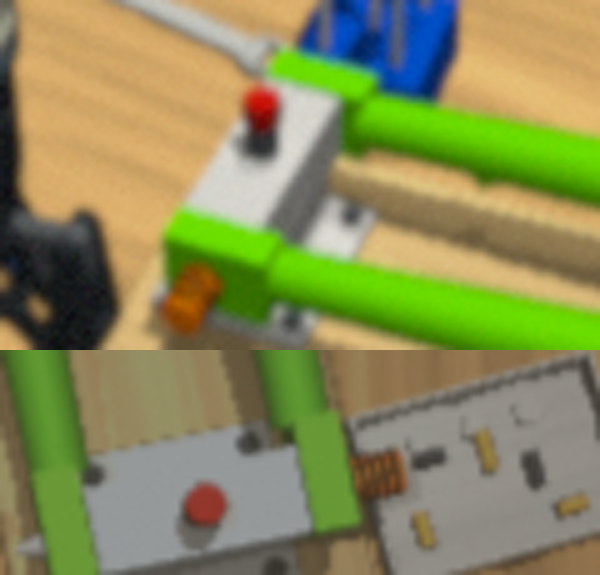

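The knob's shoulder is flush on the right leg (top about (404,205)), the nose sticks out of the left leg (about (335,219)), and the plunger is at its original height (scene (312.4,266.6)). The gripper is clear of everything, so I'm handing the job in.

```bash
python3 -c "
from rig import workorder
print(workorder.close_job())"
```

```text
the job is handed in; nothing more can be done
None
```

The axle is fully home from the free (right) side with the plunger down; it held a 15 N tug for about a second, was pushed back home and let go, and the job is handed in at about 22 s (no verdict was shown).

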